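# Put the stain bottles back in the reagent rack

### The job

Sort the three loose reagent bottles at the front of the worktop into the reagent rack, each upright and fully down in the cup that has the colour of its cap (white, blue, black). The tall red-capped saline bottle, which stands in front of these cups, may be lifted out and parked on the worktop while you work, but at the end it must stand in its red cup again. Set the bottles down gently without dropping or tipping any, and leave the timer and the dish where they are.

Things in the scene. Friction and masses are not known exactly. Their poses are not given: they have to be found in the camera images.
- buffer_bottle: Buffer bottle: white round bottle with a WHITE cap and a teal band on its label; body 45 mm across up to about 80 mm height, cap 27 mm across from 93 to 110 mm height, 110 mm tall in all, 0.13 kg. Stands loose near the worktop's front edge (bottles farther back do not count). Origin: centre of its underside; z runs up its axis.
- dye_bottle: Dye bottle: white round bottle with a BLUE cap and a dark blue band; body 36 mm across up to about 60 mm height, cap 22 mm across from 73 to 85 mm height, 85 mm tall in all, 0.08 kg. Stands loose near the worktop's front edge (bottles farther back do not count). Origin: centre of its underside; z up its axis.
- oil_bottle: Oil bottle: small amber round bottle with a BLACK cap and an orange band; body 30 mm across up to about 50 mm height, cap 18 mm across from 60 to 70 mm height, 70 mm tall in all, 0.05 kg. Stands loose near the worktop's front edge (bottles farther back do not count). Origin: centre of its underside; z up its axis.
- saline_bottle: Saline bottle: tall white round bottle with a RED cap and a red band; body 62 mm across, cap 38 mm across from 138 to 160 mm height (easily taken by the cap), 160 mm tall in all, 0.32 kg. Stands loose in the rack's red cup at the start. The worktop between x 0.40 and 0.65 m, y -0.40 and 0.40 m is free save for the listed things. Origin: centre of its underside; z up its axis.
- white_cup: White round cup of the reagent rack, for the white-capped buffer bottle; inside 53 mm across, 22 mm deep. Fixed in the rack's rear row. Outside 56 mm across (64 mm at the rim), 26 mm high, rim 30 mm above the worktop. Origin: centre of its underside, 4 mm above the worktop; inner floor 4 mm above the origin. Mouth flared by 4 mm all round in its upper 8 mm.
- blue_cup: Blue round cup of the reagent rack, for the blue-capped dye bottle; inside 44 mm across, 22 mm deep. Fixed in the rack's rear row. Outside 56 mm across (64 mm at the rim), 26 mm high, rim 30 mm above the worktop. Origin: centre of its underside, 4 mm above the worktop; inner floor 4 mm above the origin. Mouth flared by 4 mm all round in its upper 8 mm.
- black_cup: Black round cup of the reagent rack, for the black-capped oil bottle; inside 38 mm across, 22 mm deep. Fixed in the rack's rear row. Outside 56 mm across (64 mm at the rim), 26 mm high, rim 30 mm above the worktop. Origin: centre of its underside, 4 mm above the worktop; inner floor 4 mm above the origin. Mouth flared by 4 mm all round in its upper 8 mm.
- red_cup (a point): Floor centre of the red cup (70 mm inside, 22 deep, mouth flared 3.5) for the saline bottle, 8 mm over the worktop, in the fixed grey rack (156 x 222 x 30 mm). Axes: x to the rack's rear, y along its rows, z up. From here the rack spans x -44 to +112, y -111 to +111 mm; the 3 cups are at x 70, y -66, 0, 66, in any order; 2 cover-glass boxes, 50 mm square, tops 42 mm high, at x -11, y +-76.
- bench_timer: White kitchen-style timer with a display, 63 x 66 x 30 mm, loose near the worktop's front edge among the bottles (not the one farther back); to be left alone. Origin: centre of its underside.
- petri_dish: Round clear dish with pink content and lid, 61 mm across, 16 mm high, loose near the worktop's front edge among the bottles (not the one farther back); to be left alone. Origin: centre of its underside.
Mind the look-alikes: they are no part of the job. Leave any green look-alike of the buffer_bottle alone. Leave any purple look-alike of the saline_bottle alone.

How it is judged:
At the end, for the whole second after the job is handed in: The buffer bottle stands in the white cup, the dye bottle in the blue, the oil bottle in the black and the saline bottle in the red one: axis within 10 mm of the cup's, base within 4 mm of its floor, tilted less than 0.1 rad and at rest; timer and dish within 20 mm of where they were (horizontal distance between buffer_bottle and white_cup below 0.01 m and z of buffer_bottle in the frame of white_cup below 0.008 m and angle between each of buffer_bottle, dye_bottle, oil_bottle, saline_bottle's own z axis and vertical below 0.1 rad and linear speed of each of buffer_bottle, dye_bottle, oil_bottle, saline_bottle below 0.02 m/s and horizontal distance between dye_bottle and blue_cup below 0.01 m and z of dye_bottle in the frame of blue_cup below 0.008 m and horizontal distance between oil_bottle and black_cup below 0.01 m and z of oil_bottle in the frame of black_cup below 0.008 m and horizontal distance between saline_bottle and red_cup below 0.01 m and z of saline_bottle in the frame of red_cup below 0.004 m and distance of each of bench_timer, petri_dish from where it was at the start of the episode below 0.02 m); the robot touches nothing.
It fails at once if a bottle is tipped by more than 0.7 rad (angle between any of buffer_bottle, dye_bottle, oil_bottle, saline_bottle's own z axis and vertical above 0.7 rad).
It fails at once if a bottle is dropped (let go and faster than 0.7 m/s, a fall of about 25 mm) ((linear speed of buffer_bottle above 0.7 m/s and contact force between the fingers and buffer_bottle below 0.05 N) or (linear speed of dye_bottle above 0.7 m/s and contact force between the fingers and dye_bottle below 0.05 N) or (linear speed of oil_bottle above 0.7 m/s and contact force between the fingers and oil_bottle below 0.05 N) or (linear speed of saline_bottle above 0.7 m/s and contact force between the fingers and saline_bottle below 0.05 N)).
It fails at once if the timer or the dish is pushed more than 20 mm away (distance of any of bench_timer, petri_dish from where it was at the start of the episode above 0.02 m).
It also fails if it takes over 115 s, if anything falls off the work surface, if the arm or the gripper's body presses on something with over 40 N, if the wrist force passes 120 N, or if a joint passes its speed limit or range.

### The arm

A 6-joint arm with a two-finger parallel gripper is mounted at the origin on a cart in front of the work surface, level with it; the furniture and walls round the work are solid. World frame = base frame: x ahead of the robot, y to its left, z up, the work surface at z = 0. Lengths are in m, angles in rad, forces in N, time in s.
With the tool pointing down it reaches from about 0.4 to 0.825 m from the base axis. Payload 7 kg.
Tool frame: the origin (TCP) lies midway between the tips of the shut fingers; the grasp point (between the pads) lies 19 mm behind it; z points along the fingers, y is the line along which they close (so a half turn about z gives the same grasp; the last joint's range is limited). The gripper opens to 88 mm and grips with 3 to 60 N. Pads are 19 mm wide; open, the fingers measure 130 mm over their backs; the gripper's body (78 mm by 193 mm) begins 47 mm behind the grasp point.
Start: joints at [1.436, 0.359, 0.012, 0, -1.224, -0.288], TCP at [0.277, 0.616, 0.205] pointing down, gripper open.
Joint ranges: [-3.07, 3.07], [-1.43, 2.12], [-1.02, 1.25], [-3.03, 1.67], [-3.05, -0], [-3.03, 3.03]. Speed limits (rad/s): [2.39, 2.39, 3.01, 3.14, 3.14, 3.14].

### API

Orientations are given as [roll, pitch, yaw] about the fixed x, y, z axes, in that order (R = Rz(yaw) Ry(pitch) Rx(roll)).
In Python, from station import monitor, viewer, arm gives the robot as it stands.
- The arm moves only by the tool move_arm, never from a script. Its argument "deltas" is a list that holds one entry, the list of rows, each a list of 7 numbers: the turn, a rotation vector about the tool's x, y, z in degrees, then the shift along the tool's x, y, z in m, then the finger opening in m, from 0 to 0.0876. A call has 1 to 12 rows; each row is the pose to reach, as a shift and turn from the pose commanded when the call began, along the tool's axes at that moment; what a row does not reach only later rows make up. A row lasts 1/12 s, in which the tool goes at most 41.7 mm and 7.16 degrees, less where a joint would pass 70% of its speed; a pose out of reach is approached as far as the arm can. A call with a gripper value outside its range is refused whole. The fingers move at their own pace and stop on an object; "force" is the grip in N (left out, the last holds). Time passes only in rows, so rows that repeat a pose let the fingers close. It gives the time, the measured TCP pose, the force and the opening at its end, in the units of the state.
- monitor.get_state(): the state, without advancing time (a new reading comes with each control period).
- viewer.grab_frame(name): name is "scene" or "top" or "wrist"; returns a dict with "frame" (384x512x3 uint8, blue, green, red), "vfov" (degrees; the focal length in pixels is half the picture's height over the tangent of half this angle, whatever the lens; pixels are square), "cx", "cy" (the principal point, pixels), "xyz" and "orientation" of the camera in the world; the wrist camera has in their place "hand_eye" (4x4, takes a point from camera to tool coordinates, whose origin is the TCP and whose axes are the flange's). Camera axes: x right, y down, z forward; pixel columns grow to the right and rows downward; lengths in m; the calibration is good to about 2 mm. A picture is of the moment at which its call begins: read the wrist's pose just before it. There is no depth.
- arm.job_done(): hands the job in, once; it reports no verdict.
The state is a dict: "t": time; "q": joint angles; "qd": joint speeds; "joint_efforts": joint torques, N m; "eef_pos": TCP position; "ee_rot": TCP orientation; "force": force on the tool from outside, world axes, zero at the start; "moment": the same for the moment, N m; "width": finger opening in m.
Only numpy, scipy, OpenCV 4.12 (cv2) and the standard library are available. Lean on these libraries where they do the work, as an engineer would, in place of code of your own. Each camera call takes 0.05 s, during which the arm holds its last target. There are 200 camera calls.

## Working session

There is one attempt and no reset: what is moved stays moved. The work goes in short steps, Python scripts to look and compute and a tool call to move; the robot and the scene stay as the last step left them, time stands still between calls to the robot, and variables do not carry over. Pictures are saved under pics/ and viewed, on a budget of 14 in all, crops included, one or two more only if the job needs it, and the job is handed in when it is done.

Besides the shell and the picture viewer there is one more tool, called after "Call:" by a JSON object that holds its "api" and its "payload". move_arm: Moves the arm, as the interface text tells. Its arguments: {"type":"object","properties":{"deltas":{"type":"array","items":{"type":"array","items":{"type":"array","items":{"type":"number"}}}},"force":{"type":"number"}},"required":["deltas"]}

```bash
mkdir -p pics && ls
cat > h.py <<'E'
import numpy as np, cv2, json
from scipy.spatial.transform import Rotation as R
from station import monitor, viewer, arm
def grab(n):
    s=monitor.get_state(); f=viewer.grab_frame(n)
    if n=='wrist':
        T=np.eye(4);T[:3,:3]=rot(s['ee_rot']);T[:3,3]=s['eef_pos'];T=T@np.array(f['hand_eye'])
    else:
        T=np.eye(4);T[:3,:3]=rot(f['orientation']);T[:3,3]=f['xyz']
    f['T']=T; f['f']=f['frame'].shape[0]/2/np.tan(np.radians(f['vfov']/2)); return f
def rot(o):
    o=np.array(o,float)
    return o if o.shape==(3,3) else R.from_euler('xyz',o).as_matrix()
def ray(f,u,v,z):
    d=f['T'][:3,:3]@np.array([(u-f['cx'])/f['f'],(v-f['cy'])/f['f'],1]); o=f['T'][:3,3]
    return o+d*(z-o[2])/d[2]
def proj(f,p):
    c=f['T'][:3,:3].T@(np.array(p)-f['T'][:3,3]); return c[:2]/c[2]*f['f']+[f['cx'],f['cy']]
E
python3 - <<'E'
from h import *
print(monitor.get_state())
ims=[]
for n in('scene','top','wrist'):
    f=grab(n); cv2.imwrite(f'pics/{n}0.png',f['frame']); print(n,{k:v for k,v in f.items() if k!='frame'})
E
```

```text
pics
{'t': 0.0, 'q': array([ 1.43610585e+00,  3.59411909e-01,  1.10783788e-02, -3.59157256e-04,
       -1.22410620e+00, -2.88070204e-01]), 'qd': array([6.27722585e-04, 6.50693755e-04, 8.59714532e-04, 7.93923686e-04,
       1.34468534e-03, 8.74259986e-05]), 'joint_efforts': array([-5.63874937e-05, -5.82707906e+01,  2.93061447e+01,  6.99691683e+00,
        6.90897970e-03, -1.60469449e-04]), 'eef_pos': array([0.27676704, 0.61508045, 0.20441341]), 'ee_rot': array([ 3.13992104e+00, -1.43224569e-04, -4.22882879e-01]), 'force': array([ 0.6775239 , -0.08294951,  0.05690786]), 'moment': array([ 0.01173659,  0.00496723, -0.03632229]), 'width': 0.08815951119712145}
scene {'vfov': 48.44001116558792, 'cx': 259.12434901759264, 'cy': 193.9831305861363, 'xyz': array([-0.2596141 , -0.35197637,  0.7970164 ]), 'orientation': array([-2.24836386, -0.00447472, -1.12887275]), 'T': array([[ 0.42767475, -0.56518291,  0.70545204, -0.2596141 ],
       [-0.90392161, -0.2712632 ,  0.33066901, -0.35197637],
       [ 0.0044747 , -0.77909213, -0.62689347,  0.7970164 ],
       [ 0.        ,  0.        ,  0.        ,
[... 661 characters left out ...]
 -9.65392059e-01, -2.60802101e-01,
         6.95266222e-02],
       [ 9.99999153e-01,  9.31004657e-04, -9.09792210e-04,
         1.30853965e-03],
       [ 1.12111415e-03, -2.60801278e-01,  9.65391856e-01,
        -1.79875498e-01],
       [ 0.00000000e+00,  0.00000000e+00,  0.00000000e+00,
         1.00000000e+00]]), 'T': array([[-4.09809732e-01, -8.80596726e-01, -2.37918873e-01,
         3.39764996e-01],
       [-9.12170960e-01,  3.95724596e-01,  1.06518466e-01,
         5.85637574e-01],
       [ 3.50537484e-04,  2.60674991e-01, -9.65426551e-01,
         3.84424309e-01],
       [ 0.00000000e+00,  0.00000000e+00,  0.00000000e+00,
         1.00000000e+00]]), 'f': np.float64(302.2481210334562)}
```

View pics/scene0.png

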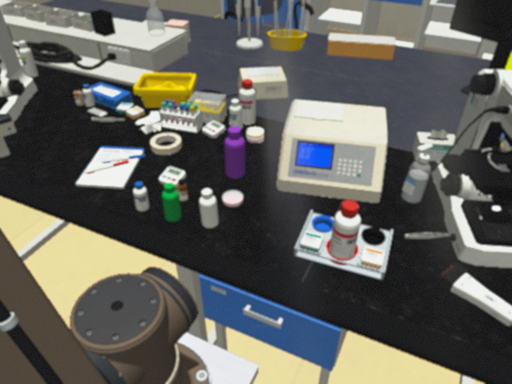

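View pics/top0.png

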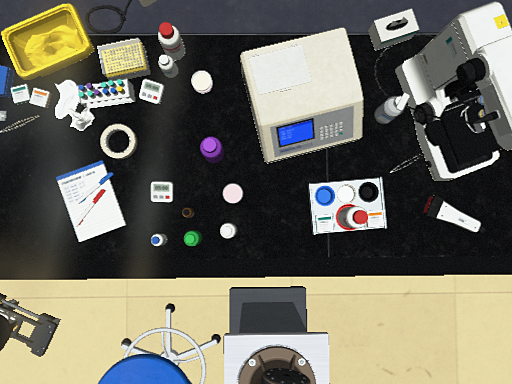

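The front group in the top picture: blue-capped dye (157,240), green look-alike (191,238; leave), white-capped buffer (228,230), black-capped oil (187,212), timer (161,191) and dish (232,192). At the back: a white-capped bottle (167,65), timer (151,91) and dish (201,81), all to be ignored. The rack has blue (325,195), white (346,192) and black (368,191) cups, with the red-capped saline at (355,217). The purple look-alike is at (210,150).

Run:
```python
from h import *
f=grab('top'); im=f['frame']
a=cv2.resize(im[180:255,140:245],None,fx=4,fy=4,interpolation=cv2.INTER_CUBIC)
b=cv2.resize(im[170:245,300:395],None,fx=4,fy=4,interpolation=cv2.INTER_CUBIC)
cv2.imwrite('pics/crop1.png',np.hstack([a,b]))
for n,u,v,z in [('dye',157,240,.085),('green',191,238,.11),('buffer',228,230,.11),('oil',187,212,.07),('timer',161,191,.03),('dish',232,192,.016),('blue',325,195,.03),('white',346,192,.03),('black',368,191,.03),('red',355,217,.168),('purple',210,148,.16),('rackLF',314,234,.03),('rackRF',387,232,.03),('rackLR',309,183,.03),('rackRR',384,178,.03),('devFL',265,160,.1),('devFR',362,135,.1)]:
    print(n,ray(f,u,v,z).round(3))
```

```text
dye [0.444 0.34  0.085]
green [0.45 0.24 0.11]
buffer [0.472 0.137 0.11 ]
oil [0.523 0.257 0.07 ]
timer [0.587 0.341 0.03 ]
dish [0.583 0.129 0.016]
blue [ 0.571 -0.151  0.03 ]
white [ 0.579 -0.215  0.03 ]
black [ 0.582 -0.281  0.03 ]
red [ 0.505 -0.207  0.168]
purple [0.695 0.181 0.16 ]
rackLF [ 0.454 -0.116  0.03 ]
rackRF [ 0.458 -0.336  0.03 ]
rackLR [ 0.607 -0.103  0.03 ]
rackRR [ 0.621 -0.331  0.03 ]
devFL [0.669 0.031 0.1  ]
devFR [ 0.739 -0.248  0.1  ]
```

View pics/crop1.png

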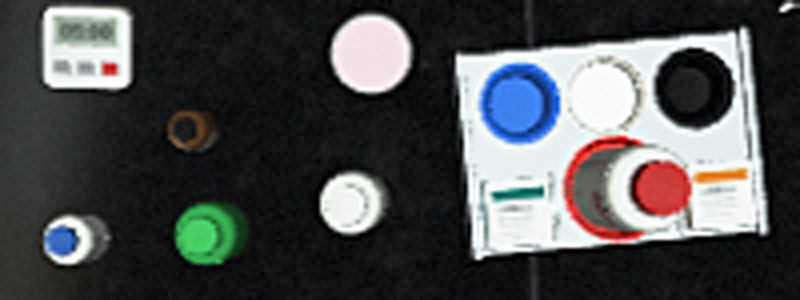

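The choice is confirmed: white-capped buffer, blue-capped dye and amber, black-capped oil at the front, with green left out. Next is a close look with the wrist camera.

```bash
cat >> h.py <<'E'
def d(x,y,z,yaw=0.075):
    s=monitor.get_state(); R0=rot(s['ee_rot']); R1=rot([np.pi,0,yaw])
    w=np.degrees(R.from_matrix(R0.T@R1).as_rotvec()); p=R0.T@(np.array([x,y,z])-s['eef_pos'])
    print('t',round(s['t'],2),'turn',w.round(1),'shift',p.round(4),'rows',round(max(np.linalg.norm(p)/.0417,np.linalg.norm(w)/7.16),1))
E
python3 -c "
from h import *
d(.45,.24,.25)"
```

```text
t 0.2 turn [  0.1   0.  -28.5] shift [ 0.3119  0.2712 -0.0449] rows 10.0
```

Call:
{"api": "move_arm", "payload": {"deltas": [[[0.1, 0, -28.5, 0.03, 0.03, -0.045, 0.087], [0.1, 0, -28.5, 0.312, 0.271, -0.045, 0.087], [0.1, 0, -28.5, 0.312, 0.271, -0.045, 0.087], [0.1, 0, -28.5, 0.312, 0.271, -0.045, 0.087], [0.1, 0, -28.5, 0.312, 0.271, -0.045, 0.087], [0.1, 0, -28.5, 0.312, 0.271, -0.045, 0.087], [0.1, 0, -28.5, 0.312, 0.271, -0.045, 0.087], [0.1, 0, -28.5, 0.312, 0.271, -0.045, 0.087], [0.1, 0, -28.5, 0.312, 0.271, -0.045, 0.087], [0.1, 0, -28.5, 0.312, 0.271, -0.045, 0.087], [0.1, 0, -28.5, 0.312, 0.271, -0.045, 0.087], [0.1, 0, -28.5, 0.312, 0.271, -0.045, 0.087]]]}}

```text
t: 1.2
eef_pos: [0.4511, 0.2377, 0.2507]
ee_rot: [-3.14, -0.001, 0.071]
force: [0.6, 1.2, -0.5]
width: 0.0872
```

Run:
```python
from h import *
import pickle
f=grab('wrist'); pickle.dump(f,open('w1.pkl','wb')); cv2.imwrite('pics/w1.png',f['frame'])
for n,p in dict(dye=(.444,.34,.085),buffer=(.472,.137,.11),oil=(.523,.257,.07),green=(.45,.24,.11)).items(): print(n,proj(f,p).round(1))
d(.46,-.19,.28)
```

```text
dye [166.6 169.7]
buffer [349.7 162.1]
oil [242.4 104.9]
green [252.4 175.3]
t 1.25 turn [-0.1 -0.  -0.2] shift [-0.0215  0.4286 -0.0304] rows 10.3
```

View pics/w1.png

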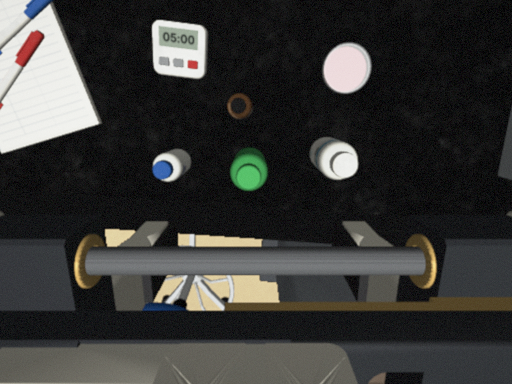

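The wrist view shows blue cap (163,170), oil cap (239,105), buffer cap (345,164) and green (248,177), all within about 4 px of the top-view predictions. Now I'll refine these and go to look at the rack.

Run:
```python
from h import *
import pickle
f=pickle.load(open('w1.pkl','rb')); im=f['frame']; hsv=cv2.cvtColor(im,cv2.COLOR_BGR2HSV); H,S,V=cv2.split(hsv)
def cen(m,box):
    x0,y0,x1,y1=box; k=np.zeros_like(m); k[y0:y1,x0:x1]=m[y0:y1,x0:x1]
    n,l,st,c=cv2.connectedComponentsWithStats(k); i=1+st[1:,4].argmax(); return st[i],c[i]
st,c=cen(((H>100)&(H<130)&(S>120)).astype('u1'),(145,150,190,190)); print('blue',st,c,ray(f,*c,.083))
g=cv2.cvtColor(im,cv2.COLOR_BGR2GRAY)
for n,box,r,z in [('buf',(315,135,365,190),(10,17),.11),('oil',(222,88,256,122),(5,12),.07)]:
    x0,y0,x1,y1=box; c=cv2.resize(g[y0:y1,x0:x1],None,fx=4,fy=4,interpolation=cv2.INTER_CUBIC)
    cc=cv2.HoughCircles(c,cv2.HOUGH_GRADIENT,1,20,param1=60,param2=15,minRadius=4*r[0],maxRadius=4*r[1])
    for q in ([] if cc is None else cc[0][:4]):
        u,v=x0+q[0]/4-.4,y0+q[1]/4-.4; print(n,u,v,q[2]/4,ray(f,u,v,z).round(4))
# brown ring of oil
st,c=cen(((S>90)&(V>35)&((H<20))).astype('u1'),(222,88,256,122)); print('amber',st,c)
cv2.imwrite('pics/crop2.png',np.hstack([cv2.resize(im[85:125,220:260],(400,400)),cv2.resize(im[135:190,312:367],(400,400))]))
```

```text
blue [152 161  20  20 292] [161.49315068 169.82191781] [0.44302107 0.34651079 0.083     ]
buf 344.725 164.975 12.45 [0.4685 0.1419 0.11  ]
buf 334.975 162.225 16.85 [0.4707 0.1527 0.11  ]
buf 339.225 157.725 16.85 [0.4759 0.1489 0.11  ]
buf 331.975 157.725 14.9 [0.4753 0.1566 0.11  ]
oil 240.475 108.225 11.575 [0.5191 0.259  0.07  ]
oil 235.725 105.225 9.625 [0.5221 0.2646 0.07  ]
oil 240.975 103.225 8.8 [0.5247 0.2587 0.07  ]
amber [227  93  25  26 327] [239.44648318 105.51070336]
```

View pics/crop2.png

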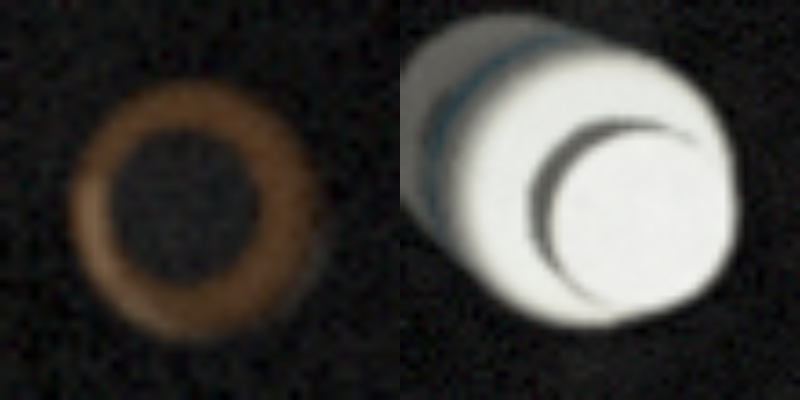

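Call:
{"api": "move_arm", "payload": {"deltas": [[[0, 0, -0.2, -0.021, 0.428, -0.03, 0.087], [0, 0, -0.2, -0.021, 0.428, -0.03, 0.087], [0, 0, -0.2, -0.021, 0.428, -0.03, 0.087], [0, 0, -0.2, -0.021, 0.428, -0.03, 0.087], [0, 0, -0.2, -0.021, 0.428, -0.03, 0.087], [0, 0, -0.2, -0.021, 0.428, -0.03, 0.087], [0, 0, -0.2, -0.021, 0.428, -0.03, 0.087], [0, 0, -0.2, -0.021, 0.428, -0.03, 0.087], [0, 0, -0.2, -0.021, 0.428, -0.03, 0.087], [0, 0, -0.2, -0.021, 0.428, -0.03, 0.087], [0, 0, -0.2, -0.021, 0.428, -0.03, 0.087], [0, 0, -0.2, -0.021, 0.428, -0.03, 0.087]]]}}

```text
t: 2.25
eef_pos: [0.4616, -0.19, 0.2793]
ee_rot: [-3.14, 0.0, 0.075]
force: [0.8, -0.2, -0.4]
width: 0.0869
```

The crop shows the oil cap centre at (238.5,106) and the buffer cap centre at (345,164.8). Now the rack view from the wrist.

Run:
```python
from h import *
import pickle
grab('top'); print(np.abs(monitor.get_state()['qd']).max())
f=grab('wrist'); pickle.dump(f,open('w2.pkl','wb')); cv2.imwrite('pics/w2.png',f['frame'])
t=grab('top'); pickle.dump(t,open('t2.pkl','wb'))
for n,p in dict(blue=(.571,-.151,.03),white=(.579,-.215,.03),black=(.582,-.281,.03),redcap=(.505,-.207,.168)).items(): print(n,proj(f,p).round(1))
f1=pickle.load(open('w1.pkl','rb'));print('oil',ray(f1,238.5,106,.07))
```

```text
0.04569757824599446
blue [233.   74.9]
white [281.4  72.4]
black [331.  74.]
redcap [277.2 137.7]
oil [0.52144968 0.2614011  0.07      ]
```

View pics/w2.png

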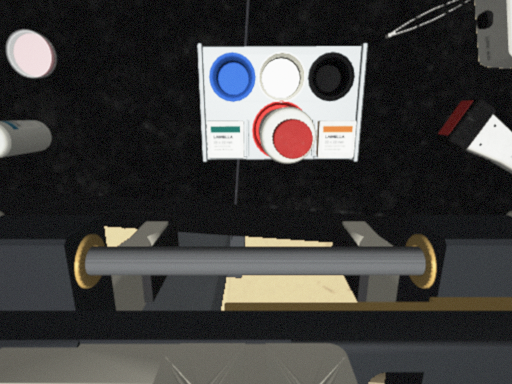

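In this view: blue cup (233,77), white (281,76), black (331,76), and the red cap at (292,140), so the saline sits at about y −0.22. I misread it in the top view. The cups are exactly 66 mm apart, so the blue and black outlines fix the whole rack.

Run:
```python
from h import *
import pickle
def blob(m,box):
    x0,y0,x1,y1=box; k=np.zeros(m.shape,'u1'); k[y0:y1,x0:x1]=m[y0:y1,x0:x1]
    cs,_=cv2.findContours(k,cv2.RETR_EXTERNAL,cv2.CHAIN_APPROX_NONE); c=max(cs,key=len)
    return cv2.fitEllipse(cv2.convexHull(c))
for n,bb,kb,rb in (('w2',(205,48,260,105),(305,48,360,105),(268,115,320,168)),('t2',(312,182,336,208),(357,179,381,204),(350,204,374,230))):
    f=pickle.load(open(n+'.pkl','rb')); H,S,V=cv2.split(cv2.cvtColor(f['frame'],cv2.COLOR_BGR2HSV))
    b=blob((H>95)&(H<130)&(S>90),bb); k=blob(V<90,kb); r=blob(((H<8)|(H>172))&(S>130),rb)
    pb,pk=ray(f,*b[0],.03),ray(f,*k[0],.03)
    print(n,'blue',b,pb.round(4),'black',k,pk.round(4),'dist',np.linalg.norm(pb-pk))
    ax=(pb-pk)[:2]; yaw=np.arctan2(-ax[0],ax[1]); m=(pb+pk)[:2]/2
    print(' white',m.round(4),'yaw',yaw,'red',(m-.07*np.array([np.cos(yaw),np.sin(yaw)])).round(4),'redcap',r,ray(f,*r[0],.165).round(4))
```

```text
w2 blue ((231.93919372558594, 76.5786361694336), (45.41359329223633, 48.82286834716797), 171.07205200195312) [ 0.5687 -0.1497  0.03  ] black ((330.9389953613281, 76.19450378417969), (44.287635803222656, 48.33348083496094), 22.164411544799805) [ 0.5793 -0.2814  0.03  ] dist 0.13206217516059096
 white [ 0.574  -0.2155] yaw 0.07990959164928095 red [ 0.5042 -0.2211] redcap ((292.3155517578125, 138.32476806640625), (38.19450378417969, 38.66305160522461), 120.92207336425781) [ 0.5053 -0.2218  0.165 ]
t2 blue ((324.5791015625, 195.4170379638672), (19.882915496826172, 20.229093551635742), 165.80372619628906) [ 0.5695 -0.1499  0.03  ] black ((368.1000061035156, 191.584228515625), (19.218509674072266, 19.70465850830078), 146.50485229492188) [ 0.58   -0.2817  0.03  ] dist 0.13219647505951096
 white [ 0.5748 -0.2158] yaw 0.07925125488945131 red [ 0.505  -0.2213] redcap ((359.78485107421875, 216.55580139160156), (13.182581901550293, 14.629528999328613), 89.31446838378906) [ 0.5065 -0.2205  0.165 ]
```

The two views agree to within 1 mm. Next I pick the saline by its cap.

```bash
python3 -c "
from h import *
d(.505,-.2213,.20,.08); d(.505,-.2213,.139,.08)"
```

```text
t 2.4 turn [-0.1  0.  -0.1] shift [0.0407 0.0376 0.0792] rows 2.3
t 2.4 turn [-0.1  0.  -0.1] shift [0.0407 0.0378 0.1402] rows 3.6
```

Call:
{"api": "move_arm", "payload": {"deltas": [[[0, 0, -0.2, 0.041, 0.038, 0.04, 0.07], [0, 0, -0.2, 0.041, 0.038, 0.08, 0.07], [0, 0, -0.2, 0.041, 0.038, 0.08, 0.07], [0, 0, -0.2, 0.041, 0.038, 0.11, 0.07], [0, 0, -0.2, 0.041, 0.038, 0.13, 0.07], [0, 0, -0.2, 0.041, 0.038, 0.14, 0.07], [0, 0, -0.2, 0.041, 0.038, 0.14, 0.07], [0, 0, -0.2, 0.041, 0.038, 0.14, 0.03], [0, 0, -0.2, 0.041, 0.038, 0.14, 0.03], [0, 0, -0.2, 0.041, 0.038, 0.14, 0.03], [0, 0, -0.2, 0.041, 0.038, 0.14, 0.03], [0, 0, -0.2, 0.041, 0.038, 0.14, 0.03]]], "force": 25}}

```text
t: 3.4
eef_pos: [0.5056, -0.2225, 0.1406]
ee_rot: [-3.14, -0.002, 0.082]
force: [0.4, -0.2, -0.6]
width: 0.0424
```

```bash
python3 -c "
from h import *
print(monitor.get_state()['width'],monitor.get_state()['eef_pos'],monitor.get_state()['force'])
d(.425,.005,.210,.08)"
```

```text
0.04244942722616326 [ 0.50562408 -0.22251598  0.14060563] [ 0.44072355 -0.22897079 -0.55960455]
t 3.4 turn [-0.1 -0.1  0.1] shift [-0.0617 -0.2334 -0.0692] rows 6.0
```

Call:
{"api": "move_arm", "payload": {"deltas": [[[0, 0, 0, 0, 0, 0, 0.02], [0, 0, 0, 0, 0, 0, 0.02], [0, 0, 0, 0, 0, 0, 0.02], [0, 0, 0, 0, 0, 0, 0.02], [0, 0, 0, 0, 0, -0.01, 0.02], [0, 0, 0, 0, 0, -0.03, 0.02], [0, 0, 0, 0, 0, -0.05, 0.02], [0, 0, 0, 0, 0, -0.065, 0.02], [0, 0, 0, 0, 0, -0.07, 0.02]]]}}

```text
t: 4.15
eef_pos: [0.5059, -0.2228, 0.212]
ee_rot: [-3.141, -0.003, 0.082]
force: [0.7, -0.0, -1.2]
width: 0.036
```

Call:
{"api": "move_arm", "payload": {"deltas": [[[0, 0, 0, -0.005, -0.02, 0, 0.02], [0, 0, 0, -0.015, -0.05, 0, 0.02], [0, 0, 0, -0.024, -0.085, 0, 0.02], [0, 0, 0, -0.033, -0.12, 0, 0.02], [0, 0, 0, -0.042, -0.155, 0, 0.02], [0, 0, 0, -0.051, -0.19, 0, 0.02], [0, 0, 0, -0.058, -0.22, 0, 0.02], [0, 0, 0, -0.062, -0.233, 0, 0.02], [0, 0, 0, -0.062, -0.233, 0, 0.02], [0, 0, 0, -0.062, -0.233, 0.02, 0.02], [0, 0, 0, -0.062, -0.233, 0.045, 0.02], [0, 0, 0, -0.062, -0.233, 0.06, 0.02]]]}}

```text
t: 5.15
eef_pos: [0.423, 0.0043, 0.1477]
ee_rot: [-3.14, 0.002, 0.081]
force: [-0.7, 1.1, -2.9]
width: 0.036
```

Run:
```python
from h import *
print({k:monitor.get_state()[k] for k in('width','eef_pos','force','qd')})
f=grab('scene'); w=grab('wrist')
cv2.imwrite('pics/s3.png',np.hstack([cv2.resize(f['frame'][150:342,150:406],None,fx=1.5,fy=1.5),cv2.resize(w['frame'],(384,288))]))
d(.425,.005,.1325,.08)
```

```text
{'width': 0.03596340904035464, 'eef_pos': array([0.42299537, 0.00428432, 0.14772275]), 'force': array([-0.72230178,  1.12317125, -2.91508695]), 'qd': array([-6.66105266e-03,  1.91829171e-01, -2.61301739e-01,  5.43418174e-03,
        4.29333894e-01, -2.77799567e-04])}
t 5.25 turn [-0.   0.3  0. ] shift [ 0.0033 -0.0012  0.0147] rows 0.4
```

View pics/s3.png

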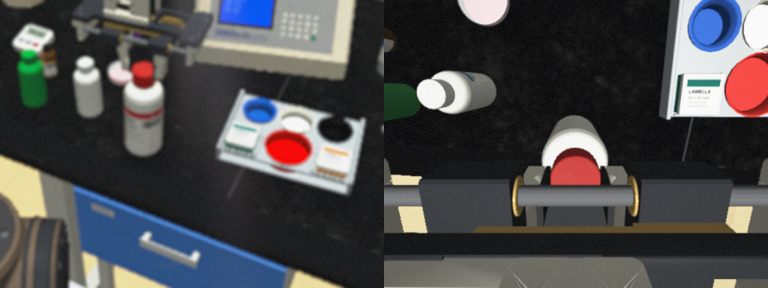

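The saline is held upright above its parking spot at about y 0. I'll lower it gently until it touches.

Call:
{"api": "move_arm", "payload": {"deltas": [[[0, 0, 0, 0.002, 0, 0.006, 0.02], [0, 0, 0, 0.002, 0, 0.01, 0.02], [0, 0, 0, 0.002, 0, 0.013, 0.02], [0, 0, 0, 0.002, 0, 0.014, 0.02]]]}}

```text
t: 5.58
eef_pos: [0.4264, 0.0047, 0.1359]
ee_rot: [-3.14, -0.0, 0.081]
force: [0.2, -0.1, -1.7]
width: 0.0361
```

Call:
{"api": "move_arm", "payload": {"deltas": [[[0, 0, 0, 0, 0, 0.001, 0.02], [0, 0, 0, 0, 0, 0.002, 0.02], [0, 0, 0, 0, 0, 0.002, 0.02]]]}}

```text
t: 5.83
eef_pos: [0.4265, 0.0049, 0.1341]
ee_rot: [-3.14, -0.001, 0.082]
force: [-0.2, 0.0, -3.0]
width: 0.0364
```

Call:
{"api": "move_arm", "payload": {"deltas": [[[0, 0, 0, 0, 0, 0.001, 0.02], [0, 0, 0, 0, 0, 0.002, 0.02], [0, 0, 0, 0, 0, 0.003, 0.02]]]}}

```text
t: 6.08
eef_pos: [0.428, 0.0052, 0.1322]
ee_rot: [-3.14, -0.004, 0.083]
force: [-1.2, 0.2, 12.2]
width: 0.0359
```

Call:
{"api": "move_arm", "payload": {"deltas": [[[0, 0, 0, 0, 0, -0.001, 0.07], [0, 0, 0, 0, 0, -0.001, 0.07], [0, 0, 0, 0, 0, -0.001, 0.07], [0, 0, 0, 0, 0, -0.001, 0.07], [0, 0, 0, 0, 0, -0.001, 0.07], [0, 0, 0, 0, 0, -0.02, 0.07], [0, 0, 0, 0, 0, -0.05, 0.07], [0, 0, 0, 0, 0, -0.07, 0.07]]]}}

```text
t: 6.75
eef_pos: [0.4266, 0.0046, 0.2027]
ee_rot: [-3.14, -0.001, 0.082]
force: [1.0, 0.4, 0.1]
width: 0.0698
```

```bash
python3 -c "
from h import *
d(.45,.24,.20,.08)"
```

```text
t 6.75 turn [-0.1 -0.   0.1] shift [ 0.0426 -0.2327  0.003 ] rows 5.7
```

Call:
{"api": "move_arm", "payload": {"deltas": [[[0, 0, 0, 0.043, -0.233, 0, 0.06], [0, 0, 0, 0.043, -0.233, 0, 0.06], [0, 0, 0, 0.043, -0.233, 0, 0.06], [0, 0, 0, 0.043, -0.233, 0, 0.06], [0, 0, 0, 0.043, -0.233, 0, 0.06], [0, 0, 0, 0.043, -0.233, 0, 0.06], [0, 0, 0, 0.043, -0.233, 0, 0.06], [0, 0, 0, 0.043, -0.233, 0, 0.06], [0, 0, 0, 0.043, -0.233, 0, 0.06], [0, 0, 0, 0.043, -0.233, 0, 0.06]]]}}

```text
t: 7.58
eef_pos: [0.45, 0.2396, 0.2013]
ee_rot: [-3.14, -0.0, 0.081]
force: [0.3, -0.5, -0.7]
width: 0.0594
```

Run:
```python
from h import *
import pickle
print(np.abs(monitor.get_state()['qd']).max())
f=grab('wrist'); pickle.dump(f,open('w4.pkl','wb')); im=f['frame']
for n,p in dict(dye=(.443,.343,.085),buffer=(.470,.139,.11),oil=(.522,.259,.07)).items():
    u,v=proj(f,p).round().astype(int); print(n,u,v)
    c=im[max(v-30,0):v+30,max(u-30,0):u+30]; cv2.imwrite(f'/tmp/{n}.png',cv2.resize(c,(260,260)))
cv2.imwrite('pics/c4.png',np.hstack([cv2.imread(f'/tmp/{n}.png') for n in('dye','buffer','oil')]))
```

```text
0.00834148590242407
dye 151 178
buffer 366 173
oil 241 104
```

View pics/c4.png

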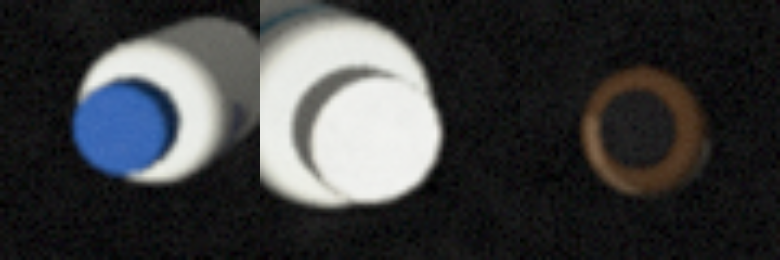

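Cap centres in this view are dye (148.9,177.5), buffer (362.8,175.1) and oil (238.2,103.5).

Run:
```python
from h import *
import pickle
f=pickle.load(open('w4.pkl','rb'));t=pickle.load(open('t2.pkl','rb'))
for n,u,v,z in(('dye',148.9,177.5,.085),('buffer',362.8,175.1,.11),('oil',238.2,103.5,.07)): print(n,ray(f,u-.4,v-.4,z).round(4))
# top view: crop1 centres
for n,u,v,z in(('dye',62,240,.085),('buffer',350,203,.11),('oil',187,129,.07)): print('top',n,ray(t,140+u/4-.4,180+v/4-.4,z).round(4))
d(.5215,.2595,.12,.08);d(.5215,.2595,.048,.08)
```

```text
dye [0.4437 0.3458 0.085 ]
buffer [0.4684 0.1417 0.11  ]
oil [0.5225 0.262  0.07  ]
top dye [0.4454 0.3458 0.085 ]
top buffer [0.4708 0.1392 0.11  ]
top oil [0.5237 0.2592 0.07  ]
t 7.63 turn [-0.1 -0.   0. ] shift [ 0.0728 -0.0141  0.0815] rows 2.6
t 7.63 turn [-0.1 -0.   0. ] shift [ 0.0727 -0.014   0.1535] rows 4.1
```

Call:
{"api": "move_arm", "payload": {"deltas": [[[0, 0, 0, 0.03, -0.006, 0.01, 0.05], [0, 0, 0, 0.06, -0.012, 0.03, 0.05], [0, 0, 0, 0.074, -0.015, 0.06, 0.05], [0, 0, 0, 0.074, -0.015, 0.09, 0.05], [0, 0, 0, 0.074, -0.015, 0.12, 0.05], [0, 0, 0, 0.074, -0.015, 0.14, 0.05], [0, 0, 0, 0.074, -0.015, 0.15, 0.05], [0, 0, 0, 0.074, -0.015, 0.153, 0.05], [0, 0, 0, 0.074, -0.015, 0.153, 0.05]]], "force": 12}}

```text
t: 8.38
eef_pos: [0.523, 0.2612, 0.0486]
ee_rot: [-3.14, -0.0, 0.081]
force: [-0.6, -0.2, 0.9]
width: 0.0499
```

Call:
{"api": "move_arm", "payload": {"deltas": [[[0, 0, 0, 0, 0, 0, 0.0], [0, 0, 0, 0, 0, 0, 0.0], [0, 0, 0, 0, 0, 0, 0.0], [0, 0, 0, 0, 0, 0, 0.0], [0, 0, 0, 0, 0, 0, 0.0], [0, 0, 0, 0, 0, 0, 0.0], [0, 0, 0, 0, 0, 0, 0.0], [0, 0, 0, 0, 0, -0.005, 0.0]]]}}

```text
t: 9.05
eef_pos: [0.5223, 0.2614, 0.0529]
ee_rot: [-3.141, 0.001, 0.082]
force: [0.1, -0.1, 0.3]
width: 0.0032
```

The fingers closed to 3 mm on the 18 mm cap, so something is wrong. I'll look before doing anything else.

Run:
```python
from h import *
import pickle
f=grab('scene'); w=grab('wrist'); t=grab('top'); pickle.dump(w,open('w5.pkl','wb'))
print(proj(f,(.523,.2605,.07)),proj(t,(.523,.2605,.07)),monitor.get_state()['width'])
u,v=proj(f,(.523,.2605,.07)).astype(int)
u2,v2=proj(t,(.523,.2605,.07)).astype(int)
cv2.imwrite('pics/s5.png',np.hstack([cv2.resize(f['frame'][v-40:v+40,u-40:u+40],(380,380)),cv2.resize(w['frame'][100:340,130:370],(380,380))]))
```

```text
[180.77672739 179.15507262] [185.88631354 212.09437248] 0.0006750954806399021
```

View pics/s5.png

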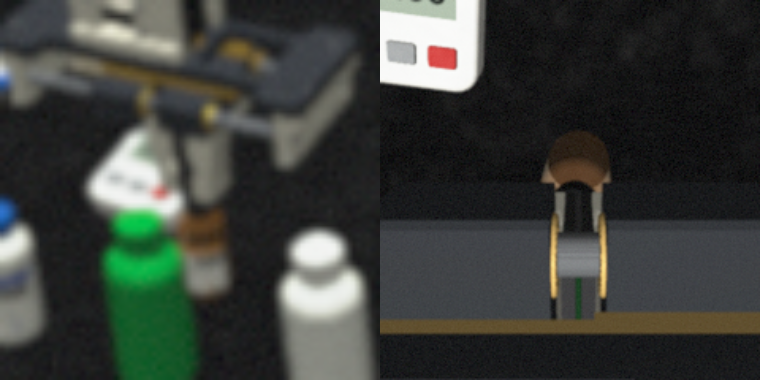

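Run:
```python
from h import *
import pickle
w=pickle.load(open('w5.pkl','rb'))
g=lambda x,y,z:(lambda q:((q-[130,100])*380/240+[380,0]).round())(proj(w,(x,y,z)))
for x in(.50,.523,.54,.55):
    print(x,'captop',g(x,.261,.07),'cap far edge',g(x+.009,.261,.07),'L/R',g(x,.27,.07)[0],g(x,.252,.07)[0],'shoulder far',g(x+.015,.261,.05),'L/R',g(x,.276,.05)[0],g(x,.246,.05)[0])
print('tip',g(.523,.261,.053))
```

```text
0.5 captop [573. 263.] cap far edge [575. 242.] L/R 549.0 596.0 shoulder far [576. 206.] L/R 538.0 609.0
0.523 captop [578. 207.] cap far edge [580. 184.] L/R 553.0 602.0 shoulder far [581. 153.] L/R 541.0 614.0
0.54 captop [582. 163.] cap far edge [584. 139.] L/R 557.0 607.0 shoulder far [585. 111.] L/R 544.0 619.0
0.55 captop [584. 136.] cap far edge [586. 112.] L/R 559.0 609.0 shoulder far [587.  86.] L/R 546.0 621.0
tip [578. 191.]
```

Run:
```python
from h import *
import pickle
w=pickle.load(open('w5.pkl','rb'));f=grab('scene')
a=cv2.imread('pics/scene0.png')
x0,y0=150,150
cv2.imwrite('pics/s6.png',np.hstack([cv2.resize(i[y0:y0+60,x0:x0+60],(390,390),interpolation=cv2.INTER_CUBIC) for i in(a,f['frame'])]))
for x in(.49,.5,.51,.523): print(x,((proj(w,(x+.015,.261,0))-[130,100])*380/240)[1].round(), 'z.05',((proj(w,(x+.015,.261,0.05))-[130,100])*380/240)[1].round(),'scene base',((proj(f,(x,.261,0))-[x0,y0])*6.5).round())
```

```text
0.49 187.0 z.05 228.0 scene base [175. 356.]
0.5 168.0 z.05 206.0 scene base [188. 343.]
0.51 150.0 z.05 183.0 scene base [200. 330.]
0.523 125.0 z.05 153.0 scene base [216. 313.]
```

View pics/s6.png

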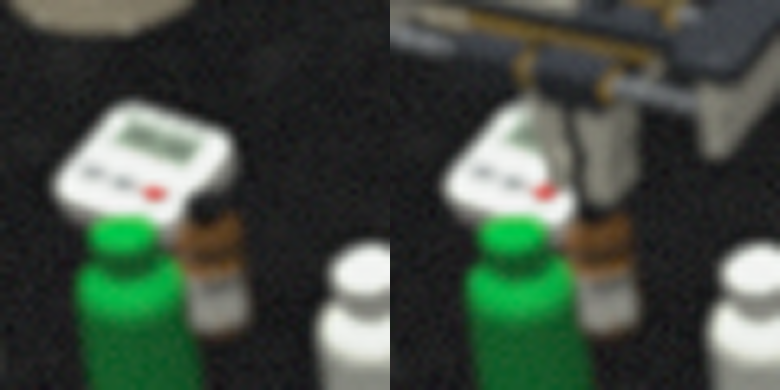

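The bottle hasn't moved, so the fingers closed just over the cap top. Comparing tip pixels in the wrist and scene views, the real fingertips sit about 18 mm higher than the stated TCP. I'll reopen and go about 13 mm lower than before.

Call:
{"api": "move_arm", "payload": {"deltas": [[[0, 0, 0, 0, 0, -0.01, 0.05], [0, 0, 0, 0, 0, -0.01, 0.05], [0, 0, 0, 0, 0, -0.01, 0.05], [0, 0, 0, 0, 0, -0.01, 0.05], [0, 0, 0, 0, 0, -0.01, 0.05], [0, 0, 0, 0, 0, -0.01, 0.05], [0, 0, 0, 0, 0, 0, 0.05], [0, 0, 0, 0, 0, 0.01, 0.05], [0, 0, 0, 0, 0, 0.017, 0.05], [0, 0, 0, 0, 0, 0.017, 0.05]]]}}

```text
t: 10.08
eef_pos: [0.5214, 0.2606, 0.0338]
ee_rot: [3.141, 0.003, 0.081]
force: [-0.6, 0.6, -0.3]
width: 0.0497
```

Call:
{"api": "move_arm", "payload": {"deltas": [[[0, 0, 0, 0, 0, 0, 0.05], [0, 0, 0, 0, 0, 0, 0.0], [0, 0, 0, 0, 0, 0, 0.0], [0, 0, 0, 0, 0, 0, 0.0], [0, 0, 0, 0, 0, 0, 0.0], [0, 0, 0, 0, 0, 0, 0.0], [0, 0, 0, 0, 0, 0, 0.0], [0, 0, 0, 0, 0, 0, 0.0]]]}}

```text
t: 10.75
eef_pos: [0.5229, 0.2618, 0.0367]
ee_rot: [-3.14, -0.001, 0.082]
force: [-0.4, -0.0, 0.1]
width: 0.0172
```

The grip now reads 17 mm, which fits the cap. I'll lift it and carry it to the black cup.

Call:
{"api": "move_arm", "payload": {"deltas": [[[0, 0, 0, 0, 0, -0.005, 0.0], [0, 0, 0, 0, 0, -0.02, 0.0], [0, 0, 0, 0, 0, -0.05, 0.0], [0, 0, 0, 0, 0, -0.08, 0.0], [0, 0, 0, 0, 0, -0.1, 0.0], [0, 0, 0, 0, 0, -0.1, 0.0]]]}}

```text
t: 11.25
eef_pos: [0.5251, 0.2632, 0.1419]
ee_rot: [-3.136, -0.007, 0.082]
force: [0.9, 0.8, 0.1]
width: 0.0174
```

Run:
```python
from h import *
s=monitor.get_state();print(s['width'],s['eef_pos'],s['force'])
d(.5797,-.2815,.1367,.08)
```

```text
0.01740693993641485 [0.5251297  0.26321847 0.14188232] [0.88577458 0.83668414 0.09703249]
t 11.25 turn [-0.3 -0.4  0.1] shift [0.0095 0.5474 0.0021] rows 13.1
```

Call:
{"api": "move_arm", "payload": {"deltas": [[[0, 0, 0, 0.0005, 0.02, 0, 0.0], [0, 0, 0, 0.001, 0.05, 0, 0.0], [0, 0, 0, 0.002, 0.085, 0, 0.0], [0, 0, 0, 0.0025, 0.12, 0, 0.0], [0, 0, 0, 0.003, 0.155, 0, 0.0], [0, 0, 0, 0.004, 0.19, 0, 0.0], [0, 0, 0, 0.005, 0.225, 0, 0.0], [0, 0, 0, 0.006, 0.26, 0, 0.0], [0, 0, 0, 0.0065, 0.295, 0, 0.0], [0, 0, 0, 0.007, 0.33, 0, 0.0], [0, 0, 0, 0.008, 0.365, 0, 0.0], [0, 0, 0, 0.009, 0.4, 0, 0.0]]]}}

```text
t: 12.25
eef_pos: [0.564, -0.1381, 0.1359]
ee_rot: [-3.14, -0.001, 0.082]
force: [1.0, -0.3, -0.6]
width: 0.0169
```

Call:
{"api": "move_arm", "payload": {"deltas": [[[0, 0, 0, 0.001, 0.035, 0, 0.0], [0, 0, 0, 0.0015, 0.07, 0, 0.0], [0, 0, 0, 0.002, 0.105, 0, 0.0], [0, 0, 0, 0.0025, 0.13, 0, 0.0], [0, 0, 0, 0.003, 0.146, 0, 0.0], [0, 0, 0, 0.003, 0.146, 0, 0.0], [0, 0, 0, 0.003, 0.146, 0, 0.0], [0, 0, 0, 0.003, 0.146, 0, 0.0]]]}}

```text
t: 12.92
eef_pos: [0.5789, -0.2813, 0.1352]
ee_rot: [-3.14, 0.0, 0.081]
force: [-0.2, 0.1, 0.1]
width: 0.0171
```

Run:
```python
from h import *
f=grab('scene'); s=monitor.get_state();print(s['width'],s['eef_pos'],s['force'],abs(s['qd']).max())
w=grab('wrist');import pickle;pickle.dump(w,open('w7.pkl','wb'))
cv2.imwrite('pics/s7.png',np.hstack([cv2.resize(f['frame'][170:290,270:430],(480,360)),w['frame'][20:260,150:390][:, :] .repeat(1,0) if 0 else cv2.resize(w['frame'][20:260,140:353],(320,360))]))
d(.5797,-.2815,.1367,.08)
```

```text
0.017561023558898072 [ 0.57898671 -0.28095875  0.13542895] [ 0.51708875 -0.07002643  0.34891641] 0.008891865398099639
t 13.02 turn [-0.1 -0.   0.1] shift [ 0.0004  0.0008 -0.0011] rows 0.0
```

View pics/s7.png

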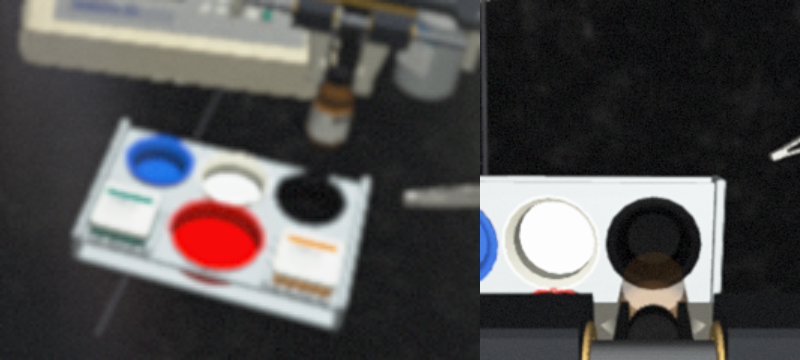

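The oil bottle is held upright directly over the black cup. I'll lower it.

Call:
{"api": "move_arm", "payload": {"deltas": [[[0, 0, 0, 0, 0.0005, 0.015, 0.0], [0, 0, 0, 0, 0.0005, 0.035, 0.0], [0, 0, 0, 0, 0.0005, 0.055, 0.0], [0, 0, 0, 0, 0.0005, 0.065, 0.0], [0, 0, 0, 0, 0.0005, 0.073, 0.0], [0, 0, 0, 0, 0.0005, 0.08, 0.0], [0, 0, 0, 0, 0.0005, 0.085, 0.0], [0, 0, 0, 0, 0.0005, 0.087, 0.0], [0, 0, 0, 0, 0.0005, 0.088, 0.0]]]}}

```text
t: 13.77
eef_pos: [0.5796, -0.282, 0.0477]
ee_rot: [-3.14, -0.001, 0.082]
force: [-0.1, -0.0, 0.4]
width: 0.0173
```

Call:
{"api": "move_arm", "payload": {"deltas": [[[0, 0, 0, 0, 0, 0.001, 0.0], [0, 0, 0, 0, 0, 0.002, 0.0], [0, 0, 0, 0, 0, 0.002, 0.0]]]}}

```text
t: 14.02
eef_pos: [0.5794, -0.2821, 0.0458]
ee_rot: [-3.14, -0.001, 0.081]
force: [-0.1, 0.3, -0.4]
width: 0.0174
```

Call:
{"api": "move_arm", "payload": {"deltas": [[[0, 0, 0, 0, 0, 0.001, 0.0], [0, 0, 0, 0, 0, 0.002, 0.0], [0, 0, 0, 0, 0, 0.002, 0.0]]]}}

```text
t: 14.27
eef_pos: [0.5803, -0.2822, 0.0446]
ee_rot: [-3.141, -0.002, 0.082]
force: [-0.8, 1.1, 3.3]
width: 0.0172
```

Call:
{"api": "move_arm", "payload": {"deltas": [[[0, 0, 0, 0, 0, 0, 0.045], [0, 0, 0, 0, 0, 0, 0.045], [0, 0, 0, 0, 0, 0, 0.045], [0, 0, 0, 0, 0, 0, 0.045], [0, 0, 0, 0, 0, 0, 0.045], [0, 0, 0, 0, 0, -0.02, 0.045], [0, 0, 0, 0, 0, -0.05, 0.05], [0, 0, 0, 0, 0, -0.09, 0.05], [0, 0, 0, 0, 0, -0.12, 0.05], [0, 0, 0, 0, 0, -0.14, 0.05]]]}}

```text
t: 15.1
eef_pos: [0.5803, -0.2827, 0.1874]
ee_rot: [3.142, -0.004, 0.082]
force: [0.9, 0.1, -0.0]
width: 0.0501
```

Run:
```python
from h import *
s=monitor.get_state();print(s['width'],s['eef_pos'],s['force'])
d(.58,.10,.18,.08); d(.4445,.346,.18,.08)
```

```text
0.05005359757628541 [ 0.58032204 -0.28273519  0.18742906] [ 0.89168881  0.11036866 -0.01079112]
t 15.1 turn [ 0.  -0.2  0.1] shift [ 0.031  -0.3815  0.0075] rows 9.2
t 15.1 turn [ 0.  -0.2  0.1] shift [-0.0839 -0.6377  0.007 ] rows 15.4
```

Call:
{"api": "move_arm", "payload": {"deltas": [[[0, 0, 0, -0.083, -0.637, 0, 0.05], [0, 0, 0, -0.083, -0.637, 0, 0.05], [0, 0, 0, -0.083, -0.637, 0, 0.05], [0, 0, 0, -0.083, -0.637, 0, 0.05], [0, 0, 0, -0.083, -0.637, 0, 0.05], [0, 0, 0, -0.083, -0.637, 0, 0.05], [0, 0, 0, -0.083, -0.637, 0, 0.05], [0, 0, 0, -0.083, -0.637, 0, 0.05], [0, 0, 0, -0.083, -0.637, 0, 0.05], [0, 0, 0, -0.083, -0.637, 0, 0.05], [0, 0, 0, -0.083, -0.637, 0, 0.05], [0, 0, 0, -0.083, -0.637, 0, 0.05]]]}}

```text
t: 16.1
eef_pos: [0.4735, 0.2086, 0.1846]
ee_rot: [-3.139, -0.001, 0.082]
force: [0.7, 0.2, 0.4]
width: 0.0501
```

Run:
```python
from h import *
s=monitor.get_state();print(s['width'],s['eef_pos'],s['force'])
d(.4445,.346,.10,.08)
f=grab('top');import pickle;pickle.dump(f,open('t8.pkl','wb'))
```

```text
0.0501459800849728 [0.47348642 0.20856352 0.18462822] [0.65434162 0.16024314 0.42633163]
t 16.1 turn [-0.1 -0.1  0.1] shift [-0.0177 -0.1392  0.0849] rows 3.9
```

Call:
{"api": "move_arm", "payload": {"deltas": [[[0, 0, 0, -0.018, -0.139, 0, 0.05], [0, 0, 0, -0.018, -0.139, 0, 0.05], [0, 0, 0, -0.018, -0.139, 0, 0.05], [0, 0, 0, -0.018, -0.139, 0.03, 0.05], [0, 0, 0, -0.018, -0.139, 0.06, 0.05], [0, 0, 0, -0.018, -0.139, 0.085, 0.05], [0, 0, 0, -0.018, -0.139, 0.085, 0.05], [0, 0, 0, -0.018, -0.139, 0.085, 0.05]]]}}

```text
t: 16.82
eef_pos: [0.4448, 0.3431, 0.0988]
ee_rot: [3.141, 0.001, 0.082]
force: [0.7, -0.3, 1.4]
width: 0.0501
```

Run:
```python
from h import *
s=monitor.get_state();print(s['width'],s['eef_pos'],s['force'],abs(s['qd']).max())
f=grab('wrist'); H,S,V=cv2.split(cv2.cvtColor(f['frame'],cv2.COLOR_BGR2HSV))
m=((H>95)&(H<130)&(S>120)&(V>60)).astype('u1'); n,l,st,c=cv2.connectedComponentsWithStats(m); i=1+st[1:,4].argmax(); 
print(st[i],c[i],ray(f,*c[i],.083))
d(.4445,.346,.05,.08)
```

```text
0.050100273753025594 [0.44479879 0.34310198 0.0988114 ] [ 0.73768323 -0.25183406  1.37718662] 0.046266896338282376
[234 198  30  33 799] [248.74593242 214.15894869] [0.44350634 0.34645692 0.083     ]
t 16.87 turn [-0.1 -0.1  0.1] shift [-0.0011 -0.002   0.0504] rows 1.2
```

Call:
{"api": "move_arm", "payload": {"deltas": [[[0, 0, 0, -0.001, -0.002, 0.02, 0.05], [0, 0, 0, -0.001, -0.002, 0.035, 0.05], [0, 0, 0, -0.001, -0.002, 0.045, 0.05], [0, 0, 0, -0.001, -0.002, 0.049, 0.05], [0, 0, 0, -0.001, -0.002, 0.049, 0.05], [0, 0, 0, -0.001, -0.002, 0.049, 0.0], [0, 0, 0, -0.001, -0.002, 0.049, 0.0], [0, 0, 0, -0.001, -0.002, 0.049, 0.0], [0, 0, 0, -0.001, -0.002, 0.049, 0.0], [0, 0, 0, -0.001, -0.002, 0.049, 0.0], [0, 0, 0, -0.001, -0.002, 0.049, 0.0], [0, 0, 0, -0.001, -0.002, 0.049, 0.0]]], "force": 15}}

```text
t: 17.87
eef_pos: [0.4443, 0.3462, 0.0509]
ee_rot: [-3.139, -0.001, 0.082]
force: [-0.2, 0.4, 3.0]
width: 0.0209
```

Run:
```python
from h import *
s=monitor.get_state();print(s['width'],s['eef_pos'],s['force'],abs(s['qd']).max())
d(.5691,-.1498,s['eef_pos'][2],.08)
```

```text
0.02094325519428342 [0.4443193  0.34621976 0.05093888] [-0.24663188  0.40247611  3.0384122 ] 0.0009672864488447209
t 17.87 turn [-0.1 -0.1  0.1] shift [ 0.0838  0.5046 -0.0011] rows 12.3
```

Call:
{"api": "move_arm", "payload": {"deltas": [[[0, 0, 0, 0, 0, -0.005, 0.0], [0, 0, 0, 0, 0, -0.02, 0.0], [0, 0, 0, 0, 0, -0.05, 0.0], [0, 0, 0, 0, 0, -0.085, 0.0], [0, 0, 0, 0, 0, -0.12, 0.0], [0, 0, 0, 0, 0, -0.14, 0.0], [0, 0, 0, 0.002, 0.015, -0.15, 0.0], [0, 0, 0, 0.007, 0.045, -0.15, 0.0], [0, 0, 0, 0.013, 0.08, -0.15, 0.0], [0, 0, 0, 0.019, 0.115, -0.15, 0.0], [0, 0, 0, 0.025, 0.15, -0.15, 0.0], [0, 0, 0, 0.031, 0.185, -0.15, 0.0]]]}}

```text
t: 18.87
eef_pos: [0.4893, 0.1614, 0.1998]
ee_rot: [-3.14, 0.001, 0.082]
force: [-0.3, -0.4, -1.0]
width: 0.021
```

Call:
{"api": "move_arm", "payload": {"deltas": [[[0, 0, 0, 0.006, 0.035, 0, 0.0], [0, 0, 0, 0.012, 0.07, 0, 0.0], [0, 0, 0, 0.018, 0.105, 0, 0.0], [0, 0, 0, 0.024, 0.14, 0, 0.0], [0, 0, 0, 0.03, 0.175, 0, 0.0], [0, 0, 0, 0.035, 0.21, 0, 0.0], [0, 0, 0, 0.041, 0.245, 0, 0.0], [0, 0, 0, 0.047, 0.28, 0, 0.0], [0, 0, 0, 0.051, 0.305, 0.005, 0.0], [0, 0, 0, 0.053, 0.32, 0.02, 0.0], [0, 0, 0, 0.053, 0.32, 0.04, 0.0], [0, 0, 0, 0.053, 0.32, 0.04, 0.0]]]}}

```text
t: 19.87
eef_pos: [0.5653, -0.1519, 0.1551]
ee_rot: [-3.138, 0.007, 0.078]
force: [-1.5, 0.3, -1.9]
width: 0.0209
```

Run:
```python
from h import *
f=grab('scene'); w=grab('wrist'); s=monitor.get_state();print(s['width'],s['eef_pos'],s['force'],abs(s['qd']).max())
cv2.imwrite('pics/s9.png',np.hstack([cv2.resize(f['frame'][170:290,270:430],(480,360)),cv2.resize(w['frame'][20:260,140:353],(320,360))]))
d(.5691,-.1498,.059,.08)
```

```text
0.020902380608951814 [ 0.56767449 -0.15117891  0.15897196] [ 0.04266771 -0.37172668 -1.18879712] 0.031936095298896176
t 19.97 turn [-0.1  0.1  0.1] shift [ 0.0018 -0.0011  0.1   ] rows 2.4
```

View pics/s9.png

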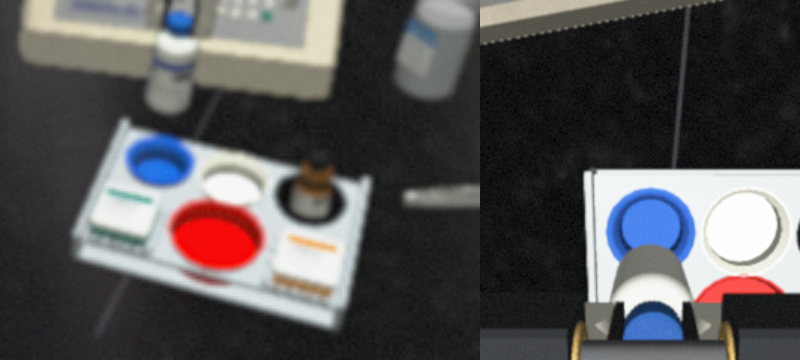

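The oil bottle stands upright in the black cup, and the dye bottle hangs upright over the blue cup. I'll lower it.

Call:
{"api": "move_arm", "payload": {"deltas": [[[0, 0, 0, 0.0015, -0.001, 0.015, 0.0], [0, 0, 0, 0.0015, -0.001, 0.035, 0.0], [0, 0, 0, 0.0015, -0.001, 0.055, 0.0], [0, 0, 0, 0.0015, -0.001, 0.07, 0.0], [0, 0, 0, 0.0015, -0.001, 0.08, 0.0], [0, 0, 0, 0.0015, -0.001, 0.088, 0.0], [0, 0, 0, 0.0015, -0.001, 0.094, 0.0], [0, 0, 0, 0.0015, -0.001, 0.097, 0.0], [0, 0, 0, 0.0015, -0.001, 0.097, 0.0]]]}}

```text
t: 20.72
eef_pos: [0.5704, -0.1494, 0.0628]
ee_rot: [-3.14, -0.0, 0.082]
force: [-0.3, -0.1, -0.8]
width: 0.0212
```

Call:
{"api": "move_arm", "payload": {"deltas": [[[0, 0, 0, 0, 0, 0.001, 0.0], [0, 0, 0, 0, 0, 0.0015, 0.0], [0, 0, 0, 0, 0, 0.0015, 0.0]]]}}

```text
t: 20.97
eef_pos: [0.5707, -0.1495, 0.0617]
ee_rot: [-3.14, -0.001, 0.082]
force: [-0.0, -0.5, -2.0]
width: 0.021
```

Call:
{"api": "move_arm", "payload": {"deltas": [[[0, 0, 0, -0.001, 0, 0.001, 0.0], [0, 0, 0, -0.001, 0, 0.002, 0.0], [0, 0, 0, -0.001, 0, 0.003, 0.0], [0, 0, 0, -0.001, 0, 0.003, 0.0]]]}}

```text
t: 21.3
eef_pos: [0.5701, -0.1497, 0.059]
ee_rot: [-3.14, -0.002, 0.082]
force: [-0.4, 0.3, 3.4]
width: 0.021
```

Call:
{"api": "move_arm", "payload": {"deltas": [[[0, 0, 0, 0, 0, 0, 0.05], [0, 0, 0, 0, 0, 0, 0.05], [0, 0, 0, 0, 0, 0, 0.05], [0, 0, 0, 0, 0, 0, 0.05], [0, 0, 0, 0, 0, 0, 0.05], [0, 0, 0, 0, 0, -0.02, 0.05], [0, 0, 0, 0, 0, -0.05, 0.06], [0, 0, 0, 0, 0, -0.09, 0.06], [0, 0, 0, 0, 0, -0.12, 0.06], [0, 0, 0, 0, 0, -0.12, 0.06]]]}}

```text
t: 22.13
eef_pos: [0.573, -0.1505, 0.1855]
ee_rot: [3.141, -0.011, 0.083]
force: [1.4, -0.6, 0.8]
width: 0.0597
```

Run:
```python
from h import *
s=monitor.get_state();print(s['width'],s['eef_pos'],s['force'])
d(.4695,.1405,.13,.08)
```

```text
0.059722537873105046 [ 0.57299135 -0.15045168  0.18550746] [ 1.39348059 -0.6227864   0.81328351]
t 22.13 turn [ 0.  -0.6  0.2] shift [-0.0797 -0.2985  0.0544] rows 7.5
```

Call:
{"api": "move_arm", "payload": {"deltas": [[[0, 0, 0, -0.077, -0.298, 0, 0.06], [0, 0, 0, -0.077, -0.298, 0, 0.06], [0, 0, 0, -0.077, -0.298, 0, 0.06], [0, 0, 0, -0.077, -0.298, 0, 0.06], [0, 0, 0, -0.077, -0.298, 0, 0.06], [0, 0, 0, -0.077, -0.298, 0, 0.06], [0, 0, 0, -0.077, -0.298, 0, 0.06], [0, 0, 0, -0.077, -0.298, 0, 0.06], [0, 0, 0, -0.077, -0.298, 0.03, 0.06], [0, 0, 0, -0.077, -0.298, 0.05, 0.06], [0, 0, 0, -0.077, -0.298, 0.05, 0.06], [0, 0, 0, -0.077, -0.298, 0.05, 0.06]]]}}

```text
t: 23.13
eef_pos: [0.4678, 0.1406, 0.1283]
ee_rot: [-3.141, 0.001, 0.082]
force: [-0.1, 0.3, 0.4]
width: 0.0596
```

Run:
```python
from h import *
s=monitor.get_state();print(s['width'],s['eef_pos'],s['force'],abs(s['qd']).max())
f=grab('wrist'); cv2.imwrite('pics/w10.png',cv2.resize(f['frame'][120:270,155:355],(640,480)))
print(proj(f,(.4695,.1405,.11)))
d(.4695,.1405,.075,.08)
```

```text
0.05963462949518347 [0.46778982 0.14062856 0.12830572] [-0.05475937  0.26010615  0.39012396] 0.039215847912583965
[254.20954939 209.23612003]
t 23.18 turn [-0.1 -0.   0.1] shift [0.0007 0.0006 0.0543] rows 1.3
```

View pics/w10.png

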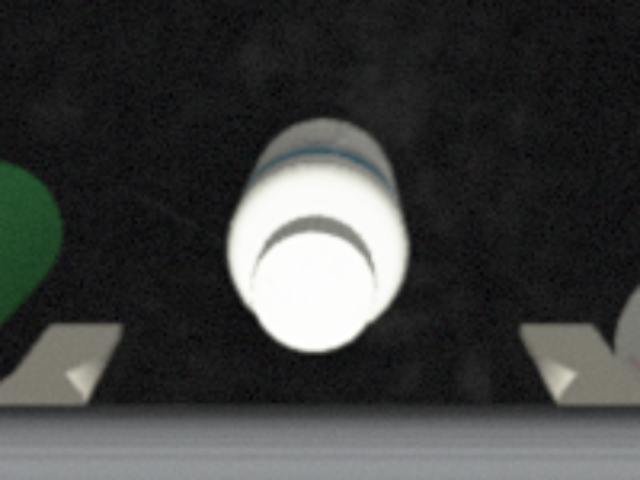

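The buffer cap is centred between the fingers at (253,211), within 1 mm of the prediction. I'll go down and grip.

Call:
{"api": "move_arm", "payload": {"deltas": [[[0, 0, 0, 0, 0, 0.02, 0.06], [0, 0, 0, 0, 0, 0.038, 0.06], [0, 0, 0, 0, 0, 0.048, 0.06], [0, 0, 0, 0, 0, 0.053, 0.06], [0, 0, 0, 0, 0, 0.053, 0.06], [0, 0, 0, 0, 0, 0.053, 0.01], [0, 0, 0, 0, 0, 0.053, 0.01], [0, 0, 0, 0, 0, 0.053, 0.01], [0, 0, 0, 0, 0, 0.053, 0.01], [0, 0, 0, 0, 0, 0.053, 0.01], [0, 0, 0, 0, 0, 0.053, 0.01], [0, 0, 0, 0, 0, 0.053, 0.01]]], "force": 18}}

```text
t: 24.18
eef_pos: [0.4685, 0.1412, 0.076]
ee_rot: [-3.14, -0.001, 0.082]
force: [0.7, 1.1, 1.2]
width: 0.0259
```

Run:
```python
from h import *
s=monitor.get_state();print(s['width'],s['eef_pos'],s['force'],abs(s['qd']).max())
d(.5744,-.2156,s['eef_pos'][2],.08)
```

```text
0.02587029008611982 [0.46854736 0.14124723 0.07598431] [0.73984031 1.07909505 1.23521558] 0.001706849828807447
t 24.18 turn [-0.1 -0.1  0.1] shift [ 0.0763  0.3643 -0.0006] rows 8.9
```

Call:
{"api": "move_arm", "payload": {"deltas": [[[0, 0, 0, 0, 0, -0.005, 0.01], [0, 0, 0, 0, 0, -0.02, 0.01], [0, 0, 0, 0, 0, -0.05, 0.01], [0, 0, 0, 0, 0, -0.085, 0.01], [0, 0, 0, 0, 0, -0.11, 0.01], [0, 0, 0, 0.003, 0.013, -0.12, 0.01], [0, 0, 0, 0.01, 0.045, -0.12, 0.01], [0, 0, 0, 0.017, 0.08, -0.12, 0.01], [0, 0, 0, 0.024, 0.115, -0.12, 0.01], [0, 0, 0, 0.032, 0.15, -0.12, 0.01], [0, 0, 0, 0.039, 0.185, -0.12, 0.01], [0, 0, 0, 0.046, 0.22, -0.12, 0.01]]]}}

```text
t: 25.18
eef_pos: [0.5319, -0.0763, 0.1956]
ee_rot: [-3.14, -0.0, 0.082]
force: [0.2, 1.0, -1.7]
width: 0.026
```

Call:
{"api": "move_arm", "payload": {"deltas": [[[0, 0, 0, 0.007, 0.035, 0, 0.01], [0, 0, 0, 0.014, 0.07, 0, 0.01], [0, 0, 0, 0.021, 0.1, 0, 0.01], [0, 0, 0, 0.026, 0.125, 0, 0.01], [0, 0, 0, 0.03, 0.14, 0, 0.01], [0, 0, 0, 0.03, 0.144, 0, 0.01], [0, 0, 0, 0.03, 0.144, 0, 0.01], [0, 0, 0, 0.03, 0.144, 0, 0.01]]]}}

```text
t: 25.85
eef_pos: [0.5732, -0.2153, 0.1949]
ee_rot: [-3.139, 0.0, 0.081]
force: [-0.3, 0.2, -1.2]
width: 0.0262
```

Run:
```python
from h import *
f=grab('scene'); w=grab('wrist'); s=monitor.get_state();print(s['width'],s['eef_pos'],s['force'],abs(s['qd']).max())
cv2.imwrite('pics/s11.png',np.hstack([cv2.resize(f['frame'][170:290,270:430],(480,360)),cv2.resize(w['frame'][20:260,140:353],(320,360))]))
d(.5744,-.2156,.084,.08)
```

```text
0.026093357334858572 [ 0.5733856  -0.21474671  0.19527465] [ 0.50995193  0.97056558 -0.79900545] 0.0044395382189504
t 25.95 turn [-0.1 -0.   0.1] shift [0.0009 0.0011 0.1113] rows 2.7
```

View pics/s11.png

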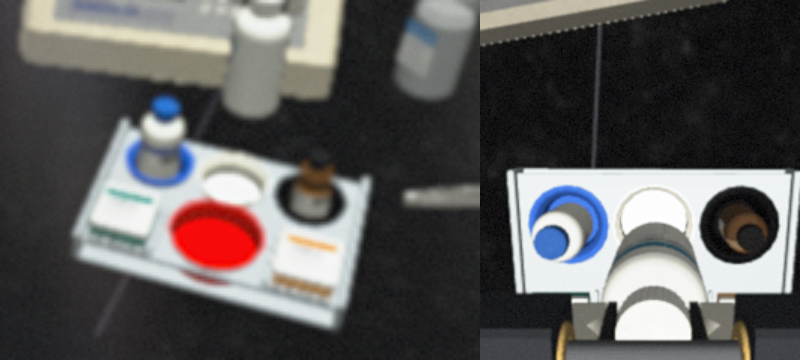

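Dye and oil both stand upright in their cups, and the buffer is over the white cup. I'll lower it.

Call:
{"api": "move_arm", "payload": {"deltas": [[[0, 0, 0, 0.0005, 0.0005, 0.015, 0.01], [0, 0, 0, 0.0005, 0.0005, 0.035, 0.01], [0, 0, 0, 0.0005, 0.0005, 0.055, 0.01], [0, 0, 0, 0.0005, 0.0005, 0.075, 0.01], [0, 0, 0, 0.0005, 0.0005, 0.087, 0.01], [0, 0, 0, 0.0005, 0.0005, 0.096, 0.01], [0, 0, 0, 0.0005, 0.0005, 0.102, 0.01], [0, 0, 0, 0.0005, 0.0005, 0.106, 0.01], [0, 0, 0, 0.0005, 0.0005, 0.108, 0.01], [0, 0, 0, 0.0005, 0.0005, 0.109, 0.01]]]}}

```text
t: 26.78
eef_pos: [0.5746, -0.2158, 0.0865]
ee_rot: [-3.14, -0.001, 0.082]
force: [0.2, 0.3, -1.0]
width: 0.0262
```

Call:
{"api": "move_arm", "payload": {"deltas": [[[0, 0, 0, 0, 0, 0.001, 0.01], [0, 0, 0, 0, 0, 0.002, 0.01], [0, 0, 0, 0, 0, 0.002, 0.01]]]}}

```text
t: 27.03
eef_pos: [0.5744, -0.216, 0.0844]
ee_rot: [-3.14, -0.001, 0.082]
force: [0.4, 0.2, -0.1]
width: 0.0258
```

Call:
{"api": "move_arm", "payload": {"deltas": [[[0, 0, 0, 0, 0, 0.001, 0.01], [0, 0, 0, 0, 0, 0.0015, 0.01], [0, 0, 0, 0, 0, 0.0015, 0.01]]]}}

```text
t: 27.28
eef_pos: [0.5755, -0.2162, 0.0839]
ee_rot: [-3.141, -0.003, 0.082]
force: [-0.2, 0.7, 4.7]
width: 0.0262
```

Call:
{"api": "move_arm", "payload": {"deltas": [[[0, 0, 0, 0, 0, 0, 0.045], [0, 0, 0, 0, 0, 0, 0.045], [0, 0, 0, 0, 0, 0, 0.045], [0, 0, 0, 0, 0, 0, 0.045], [0, 0, 0, 0, 0, 0, 0.045], [0, 0, 0, 0, 0, -0.02, 0.045], [0, 0, 0, 0, 0, -0.05, 0.07], [0, 0, 0, 0, 0, -0.09, 0.07], [0, 0, 0, 0, 0, -0.12, 0.07], [0, 0, 0, 0, 0, -0.12, 0.07]]]}}

```text
t: 28.12
eef_pos: [0.5776, -0.2173, 0.2101]
ee_rot: [3.14, -0.01, 0.083]
force: [0.9, -0.1, 1.2]
width: 0.0661
```

Run:
```python
from h import *
s=monitor.get_state();print(s['width'],s['eef_pos'],s['force'])
d(.428,.0052,.20,.08)
```

```text
0.06613772304360323 [ 0.57761246 -0.21728901  0.21013645] [ 0.88180006 -0.10600957  1.21724237]
t 28.12 turn [ 0.1 -0.6  0.1] shift [-0.1309 -0.2341  0.0083] rows 6.4
```

Call:
{"api": "move_arm", "payload": {"deltas": [[[0, 0, 0, -0.129, -0.233, 0, 0.07], [0, 0, 0, -0.129, -0.233, 0, 0.07], [0, 0, 0, -0.129, -0.233, 0, 0.07], [0, 0, 0, -0.129, -0.233, 0, 0.07], [0, 0, 0, -0.129, -0.233, 0, 0.07], [0, 0, 0, -0.129, -0.233, 0, 0.07], [0, 0, 0, -0.129, -0.233, 0, 0.07], [0, 0, 0, -0.129, -0.233, 0, 0.07]]]}}

```text
t: 28.78
eef_pos: [0.4249, 0.0077, 0.2035]
ee_rot: [-3.139, -0.002, 0.085]
force: [-0.1, -0.4, -0.5]
width: 0.0697
```

Run:
```python
from h import *
s=monitor.get_state();print(s['width'],s['eef_pos'],s['force'],abs(s['qd']).max())
grab('top');f=grab('wrist'); H,S,V=cv2.split(cv2.cvtColor(f['frame'],cv2.COLOR_BGR2HSV))
m=(((H<8)|(H>172))&(S>130)).astype('u1');m[250:]=0
k=np.zeros_like(m);u,v=proj(f,(.428,.005,.16)).astype(int);k[v-45:v+45,u-45:u+45]=1;m*=k
n,l,st,c=cv2.connectedComponentsWithStats(m); i=1+st[1:,4].argmax(); print(u,v,st[i],c[i],ray(f,*c[i],.157))
d(.428,.0052,.127,.08)
```

```text
0.06970654543185494 [0.42493759 0.00767357 0.20346346] [-0.11267659 -0.43527897 -0.49457339] 0.07897887761903369
256 198 [ 233  172   47   52 1943] [256.03808543 197.67421513] [0.42785712 0.00553239 0.157     ]
t 28.88 turn [-0.1 -0.1  0.2] shift [0.0012 0.0013 0.0764] rows 1.8
```

The saline cap is at (.4279,.0055), where I parked it. I'll go down and grip.

Call:
{"api": "move_arm", "payload": {"deltas": [[[0, 0, 0, 0.001, 0.001, 0.025, 0.07], [0, 0, 0, 0.001, 0.001, 0.05, 0.07], [0, 0, 0, 0.001, 0.001, 0.066, 0.07], [0, 0, 0, 0.001, 0.001, 0.075, 0.07], [0, 0, 0, 0.001, 0.001, 0.075, 0.07], [0, 0, 0, 0.001, 0.001, 0.075, 0.02], [0, 0, 0, 0.001, 0.001, 0.075, 0.02], [0, 0, 0, 0.001, 0.001, 0.075, 0.02], [0, 0, 0, 0.001, 0.001, 0.075, 0.02], [0, 0, 0, 0.001, 0.001, 0.075, 0.02], [0, 0, 0, 0.001, 0.001, 0.075, 0.02], [0, 0, 0, 0.001, 0.001, 0.075, 0.02]]], "force": 25}}

```text
t: 29.88
eef_pos: [0.4281, 0.0049, 0.1284]
ee_rot: [-3.14, -0.001, 0.082]
force: [0.2, 0.1, 3.3]
width: 0.0369
```

Run:
```python
from h import *
s=monitor.get_state();print(s['width'],s['eef_pos'],s['force'],abs(s['qd']).max())
d(.5046,-.2212,s['eef_pos'][2]+.008,.08)
```

```text
0.03685279122236477 [0.42814574 0.00489837 0.12843774] [0.15952682 0.10808315 3.32087761] 0.0023500206636708444
t 29.88 turn [-0.1 -0.1  0.1] shift [ 0.0577  0.2316 -0.0083] rows 5.7
```

Call:
{"api": "move_arm", "payload": {"deltas": [[[0, 0, 0, 0, 0, -0.005, 0.02], [0, 0, 0, 0, 0, -0.02, 0.02], [0, 0, 0, 0, 0, -0.045, 0.02], [0, 0, 0, 0, 0, -0.065, 0.02], [0, 0, 0, 0.002, 0.01, -0.075, 0.02], [0, 0, 0, 0.01, 0.04, -0.075, 0.02], [0, 0, 0, 0.018, 0.075, -0.075, 0.02], [0, 0, 0, 0.027, 0.11, -0.075, 0.02], [0, 0, 0, 0.036, 0.145, -0.075, 0.02], [0, 0, 0, 0.045, 0.18, -0.075, 0.02], [0, 0, 0, 0.052, 0.21, -0.075, 0.02], [0, 0, 0, 0.0575, 0.2315, -0.075, 0.02]]]}}

```text
t: 30.88
eef_pos: [0.5039, -0.2237, 0.2021]
ee_rot: [-3.14, 0.001, 0.08]
force: [0.9, 0.5, -0.8]
width: 0.0368
```

Call:
{"api": "move_arm", "payload": {"deltas": [[[0, 0, 0, 0, 0, 0, 0.02], [0, 0, 0, 0, 0, 0, 0.02], [0, 0, 0, 0, 0, 0, 0.02]]]}}

```text
t: 31.13
eef_pos: [0.5032, -0.2211, 0.2021]
ee_rot: [-3.139, 0.001, 0.081]
force: [-0.3, -0.2, -2.9]
width: 0.0365
```

Run:
```python
from h import *
f=grab('scene'); w=grab('wrist'); s=monitor.get_state();print(s['width'],s['eef_pos'],s['force'],abs(s['qd']).max())
cv2.imwrite('pics/s12.png',np.hstack([cv2.resize(f['frame'][170:290,270:430],(480,360)),cv2.resize(w['frame'][20:260,140:353],(320,360))]))
d(.5046,-.2212,.1364,.08)
```

```text
0.03689603102744576 [ 0.50360932 -0.2205779   0.20264436] [-0.92897172 -0.05808288 -1.91983359] 0.006546397110142235
t 31.23 turn [-0.1 -0.   0.1] shift [0.0009 0.0008 0.0662] rows 1.6
```

View pics/s12.png

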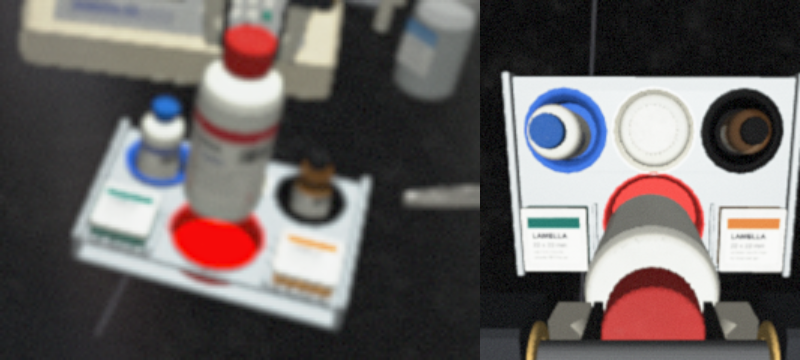

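All three bottles are in their cups (seen by the wrist camera), and the saline is over the red cup. I'll lower it.

Call:
{"api": "move_arm", "payload": {"deltas": [[[0, 0, 0, 0.0005, 0.0005, 0.012, 0.02], [0, 0, 0, 0.0005, 0.0005, 0.028, 0.02], [0, 0, 0, 0.0005, 0.0005, 0.04, 0.02], [0, 0, 0, 0.0005, 0.0005, 0.05, 0.02], [0, 0, 0, 0.0005, 0.0005, 0.057, 0.02], [0, 0, 0, 0.0005, 0.0005, 0.061, 0.02], [0, 0, 0, 0.0005, 0.0005, 0.063, 0.02], [0, 0, 0, 0.0005, 0.0005, 0.064, 0.02], [0, 0, 0, 0.0005, 0.0005, 0.064, 0.02]]]}}

```text
t: 31.98
eef_pos: [0.5047, -0.2217, 0.1389]
ee_rot: [-3.14, -0.001, 0.082]
force: [-0.1, 0.5, -1.2]
width: 0.0367
```

Call:
{"api": "move_arm", "payload": {"deltas": [[[0, 0, 0, 0, 0, 0.001, 0.02], [0, 0, 0, 0, 0, 0.002, 0.02], [0, 0, 0, 0, 0, 0.002, 0.02]]]}}

```text
t: 32.23
eef_pos: [0.5045, -0.2218, 0.1367]
ee_rot: [-3.14, -0.001, 0.081]
force: [-0.9, -0.7, -2.7]
width: 0.0366
```

Call:
{"api": "move_arm", "payload": {"deltas": [[[0, 0, 0, 0, 0, 0.001, 0.02], [0, 0, 0, 0, 0, 0.002, 0.02], [0, 0, 0, 0, 0, 0.002, 0.02]]]}}

```text
t: 32.48
eef_pos: [0.5058, -0.2222, 0.1365]
ee_rot: [-3.141, -0.003, 0.082]
force: [-1.9, 1.8, 8.7]
width: 0.0367
```

Call:
{"api": "move_arm", "payload": {"deltas": [[[0, 0, 0, 0, 0, -0.0005, 0.065], [0, 0, 0, 0, 0, -0.001, 0.065], [0, 0, 0, 0, 0, -0.001, 0.065], [0, 0, 0, 0, 0, -0.001, 0.065], [0, 0, 0, 0, 0, -0.001, 0.065], [0, 0, 0, 0, 0, -0.02, 0.065], [0, 0, 0, 0, 0, -0.05, 0.07], [0, 0, 0, 0, 0, -0.09, 0.07], [0, 0, 0, 0, 0, -0.12, 0.07], [0, 0, 0, 0, 0, -0.14, 0.07], [0, 0, 0, 0, 0, -0.14, 0.07]]]}}

```text
t: 33.4
eef_pos: [0.5066, -0.2228, 0.2798]
ee_rot: [3.14, -0.008, 0.082]
force: [1.6, -1.0, 0.8]
width: 0.0702
```

Call:
{"api": "move_arm", "payload": {"deltas": [[[0, 0, 0, 0, -0.04, 0, 0.07], [0, 0, 0, 0, -0.08, 0, 0.07], [0, 0, 0, 0, -0.12, 0, 0.07], [0, 0, 0, 0, -0.16, 0, 0.07], [0, 0, 0, 0, -0.2, 0, 0.07], [0, 0, 0, 0, -0.2, 0, 0.07], [0, 0, 0, 0, -0.2, 0, 0.07], [0, 0, 0, 0, -0.2, 0, 0.07]]]}}

```text
t: 34.07
eef_pos: [0.488, -0.0224, 0.2746]
ee_rot: [-3.14, 0.0, 0.083]
force: [0.4, -1.2, 0.0]
width: 0.0699
```

Run:
```python
from h import *
f=grab('scene'); t=grab('top'); w=grab('wrist'); s=monitor.get_state();print(s['t'],s['eef_pos'],s['force'])
cv2.imwrite('pics/s13.png',np.hstack([cv2.resize(f['frame'][170:290,280:400],(390,390)),cv2.resize(t['frame'][165:245,300:380],(390,390),interpolation=cv2.INTER_CUBIC)]))
t0=cv2.imread('pics/top0.png')
for n,(x0,y0,x1,y1) in dict(timer=(145,175,178,205),dish=(215,178,248,206)).items():
    print(n,[ (lambda m:(round(m['m10']/m['m00'],2),round(m['m01']/m['m00'],2)))(cv2.moments((i[y0:y1,x0:x1].max(2)>110).astype('u1'),True)) for i in(t0,t['frame'])])
H,S,V=cv2.split(cv2.cvtColor(t['frame'],cv2.COLOR_BGR2HSV))
def cen(m,p,z,r=8):
    u,v=proj(t,p).round().astype(int); k=np.zeros(m.shape,'u1'); k[v-r:v+r+1,u-r:u+r+1]=m[v-r:v+r+1,u-r:u+r+1]; M=cv2.moments(k,True); return ray(t,M['m10']/M['m00'],M['m01']/M['m00'],z).round(4)
print('redcap',cen(((H<8)|(H>172))&(S>130),(.5046,-.2212,.165),.165,9),'target .5046 -.2212')
for n,p in dict(blue=(.5691,-.1498,.093),white=(.5744,-.2156,.118),black=(.5797,-.2815,.078)).items(): print(n,proj(t,p).round(1),((proj(t,p)-[300,165])*390/80+[390,0]).round())
```

```text
34.2167 [ 0.48808603 -0.02368649  0.27463424] [-0.55253297  0.75254804 -0.84022944]
timer [(16.43, 16.44), (16.39, 16.41)]
dish [(17.43, 14.98), (17.43, 14.98)]
redcap [ 0.5057 -0.221   0.165 ] target .5046 -.2212
blue [328.3 194.7] [528. 145.]
white [353.3 192.2] [650. 133.]
black [372.6 190.9] [744. 126.]
```

View pics/s13.png

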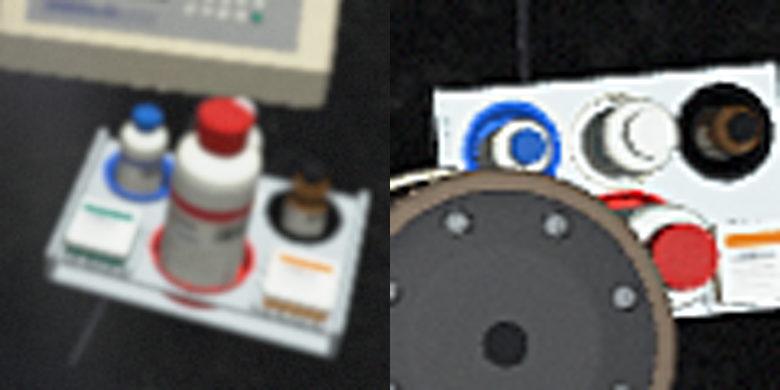

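Observed caps are at blue (529,145), white (650,133) and black (742,127), against (528,145), (650,133) and (744,126) expected for seated, upright bottles. The red cap is within about 1 mm of its target, and the timer and dish haven't moved.

```bash
python3 -c "
from station import arm
print(arm.job_done())"
```

```text
the job is handed in; nothing more can be done
None
```

The sort is finished and handed in at about 34 s of the 115 s allowed. I parked the saline bottle on the worktop and set the oil, dye and buffer bottles down in the black, blue and white cups. The saline then went back into the red cup.

**Last checks:**
- **Seating:** each bottle touched down within about 1 mm of the gripper height expected for its cup floor.
- **Position:** in the final top view, the white, blue and black caps were within about 2 pixels (0.4 px in the original picture) of where seated, upright bottles should appear. The red cap was about 1 mm from the red cup's axis.
- **Timer and dish:** both had moved less than 0.1 px.
- **Gripper:** it was well clear of everything.

**What disagreed:**
- **First oil grasp:** it closed on nothing, just over the cap. The real fingertips looked about 18 mm shorter than the stated TCP, so I reopened and gripped lower. The bottle had not moved, and later grasps used that offset.
- **First reading of the saline cap:** my first top-view reading was about 15 mm off, and I corrected it before any move.

I viewed 15 pictures, one past the budget of 14.

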